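# Knock a jammed sample cartridge out of a revolving carousel

## Robot

A 6-joint arm with a two-finger parallel gripper is mounted at the origin on a cart in front of the work surface, level with it; the furniture and walls round the work are solid. World frame = base frame: x ahead of the robot, y to its left, z up, the work surface at z = 0. Lengths are in mm, angles in rad, forces in N, time in s.
With the tool pointing down it reaches from about 350 to 975 mm from the base axis. Payload 7.1 kg.
Tool frame: the origin (TCP) lies at the very end of the fingers, on their centre line; the grasp point (between the pads) lies 19 mm behind it; z points along the fingers, y is the line along which they close (so a half turn about z gives the same grasp; the last joint's range is limited). The gripper opens to 88 mm and grips with 3 to 60 N. Pads are 20 mm wide; open, the fingers measure 115 mm over their backs; the gripper's body (75 mm by 178 mm) begins 61 mm behind the grasp point.
Start: joints at [1.167, 0.423, 1.63, -0, 1.089, -0.019], TCP at [234.576, 579.292, 222.675] pointing down, gripper open.
Joint ranges: [-3, 3], [-0.9, 2.11], [0.09, 2.58], [-1.31, 4.45], [0.11, 2.69], [-2.54, 2.54]. Speed limits (rad/s): [2.39, 2.39, 3.01, 3.14, 3.14, 3.14].

## Interface

Orientations are given as a rotation vector (axis times angle).
In Python, from workcell import * gives the robot as it stands.
- The arm moves only by the tool step_arm, never from a script. Its argument "deltas" is a list of rows, each a list of 3 entries, a list of its own where there are three numbers: the shift along the tool's x, y, z in units of 300 mm (1.0 is 300 mm), then the turn, a rotation vector about the tool's x, y, z in units of 1.5 rad (1.0 is 1.5 rad), then the gripper command: -1 is shut, 1 is fully open, values between are in proportion. In form: [[[dx, dy, dz], [rx, ry, rz], gripper], ...]. A call has 1 to 20 rows; each row is the pose to reach, as a shift and turn from the pose commanded when the call began, along the tool's axes at that moment; what a row does not reach only later rows make up. A row lasts 1/12 s, in which the tool goes at most 41.7 mm and 7.16 degrees, less where a joint would pass 70% of its speed; a pose out of reach is approached as far as the arm can. A call with a number of a shift or a turn outside -1 to 1 is refused whole. A call with a gripper value outside its range is refused whole. The fingers move at their own pace and stop on an object; the grip force is fixed at half the most. Time passes only in rows, so rows that repeat a pose let the fingers close. It gives the time, the measured TCP pose, the force, the opening and the grip force at its end, in the units of the state.
- get_obs(): the state, without advancing time (a new reading comes with each control period).
- get_image(name): name is "side" or "top" or "wrist"; returns a dict with "pixels" (400x640x3 uint8, red, green, blue), "fx", "fy", "cx", "cy" (pixels), "dist_coeffs" ([k1, k2, p1, p2, k3] as OpenCV has them; the pictures are not rectified), "T" (4x4, takes a point from camera to world coordinates). Camera axes: x right, y down, z forward; pixel columns grow to the right and rows downward; lengths in mm; the calibration is good to about 2 mm. A picture is of the moment at which its call begins. There is no depth.
- close_job(): hands the job in; it is judged then, once.
The state is a dict: "t": time; "qpos": joint angles; "qvel": joint speeds; "joint_torque": joint torques, N m; "ee_pos": TCP position; "orientation": TCP orientation; "ft_force": force on the tool from outside, world axes, zero at the start; "moment": the same for the moment, N m; "width": finger opening in mm; "grasp_force": force on a finger pad.
Only numpy, scipy, OpenCV 4.12 (cv2) and the standard library are available. Lean on these libraries where they do the work, as an engineer would, in place of code of your own. Each camera call takes 0.05 s, during which the arm holds its last target. There are 200 camera calls.

## Task

The orange sample cartridge is jammed in the revolving carousel. Turn the carousel by its knob until the orange pocket faces the discharge port, push the cartridge right out onto the ledge from behind with the push rod through the access hole, then lay the rod flat on the bench clear of the carousel and set the cartridge down gently inside the steel tray, standing flat on its underside. Leave the green and violet cartridges seated and do not disturb the bottle and the two vials.

Things in the scene. Friction and masses are not known exactly. Their poses are not given: they have to be found in the camera images.
- housing: Fixed round housing with a blue fence, 108 mm in diameter (base disc 116 mm), 43 mm high. Origin on the bench on the carousel's axis; +x points horizontally out through the discharge port and along the ledge, -x to the access hole at the back, z up. The port is a gap in the fence 32 mm wide, open above; elsewhere the fence keeps the cartridges in.
- access_hole (a point): Centre of the round access hole's mouth in the outer face of the aluminium plate at the back of the housing, 28 mm above the bench; the hole is 20 mm across and goes through the 6 mm plate. Same axes as the housing; the rod goes in along +x.
- port (a point): Point 11 mm above the ledge, 80 mm from the carousel's axis: about where the cartridge's centre is once right out. Axes as the housing. The grey ledge is flat, 60 mm wide, top 16.2 mm above the bench, from 49 to 107 mm from the axis, with a lip 5 mm high at its end.
- carousel: White carousel, 94 mm in diameter, top 45 mm above the bench, turning either way without stops on a vertical axis; 0.1 N m friction holds it where left. Origin on the axis, 12.5 mm up; +x points out along the orange pocket (green 120 degrees anticlockwise from above, violet 240). With its +x along the housing's +x the orange pocket faces the port; it starts 0.45 to 1.4 rad anticlockwise of that.
- knob_grip (a point): Centre of the black bar knob fixed on top of the carousel, 63 mm above the bench: a bar 46 mm long (along the carousel's x), 14 mm wide, from 47 to 73 mm above the bench, with an orange mark on top at the end toward the orange pocket.
- cartridge_orange (a point): Centre of the orange sample cartridge, a block 28 mm long (x), 22 mm wide (y), 22 mm high (z), 30 g, white round end faces. It starts with +x outward along its pocket; a steel spring clip presses on its top, so it takes about 7 N (5 to 9) to push it the first 15 mm, then it slides easily.
- cartridge_green (a point): Centre of the green cartridge, same size, in its own pocket; it must stay there.
- cartridge_violet (a point): Centre of the violet cartridge, same size, in its own pocket; it must stay there.
- seat_orange (a point): Where the orange cartridge's centre is when seated: 32 mm from the axis, 28 mm above the bench. The pocket is 24 mm wide, its floor 17 mm up. Behind it a straight passage, at least 16 mm wide and 22 mm high, crosses the carousel to the far rim, so that a rod through the access hole meets the cartridge's inner end, 18 mm from the axis.
- seat_green (a point): The same for the green cartridge.
- seat_violet (a point): The same for the violet cartridge.
- rod_handle (a point): Centre of the push rod's handle: a blue square bar with black bands, 60 mm long (x), 18 x 18 mm. The rod (0.12 kg) lies flat on the bench; +x points along the rod to its tip. The balance point is 14 mm from here toward the tip. The handle's front end is 30 mm from here.
- rod_tip (a point): End of the round steel rod, 10 mm in diameter, on the handle's axis, 130 mm in front of the handle's front end and 160 mm from the handle's centre. Same axes as the handle.
- tray_floor (a point): Centre of the inner floor of the loose steel tray, 3 mm above the bench; the tray measures 90 mm (x) by 110 mm (y) outside and is 14 mm high with 3 mm walls and floor, 0.3 kg.
- tray: The same steel tray; origin at the centre of its underside.
- cart_orange: The orange cartridge; origin at the centre of its underside.
- rod: The push rod; origin under the middle of the handle, on its underside (9 mm below the axis). Same axes as the handle.
- dropper: Brown dropper bottle with black cap, 35 mm in diameter, 76 mm high, standing beside the ledge; a bystander. Origin at the centre of its underside.
- vial: Small clear vial with a black cap, 26 mm in diameter, 56 mm high, standing beside the rod's way behind the housing; a bystander. Origin at the centre of its underside.
- vial_purple: Small vial with violet contents and a black cap, 29 mm in diameter, 57 mm high, standing beside the back of the housing; a bystander. Origin at the centre of its underside.
There are look-alikes about, which are no part of the job. Of the things that look like the housing, the larger one is meant.

How it is judged (in metres and radians):
On the way, in this order (a step that is already met when the one before it is completed fails the run):
1. The carousel is turned so that the orange pocket faces the port, with the orange cartridge still in it (angle between the x axis of carousel and the x axis of housing, either way round below 0.15 rad and x of seat_orange in the frame of housing above 0.02 m and distance between cartridge_orange and seat_orange below 0.006 m), for 0.1 s.
2. The rod, through the access hole and across the carousel, has pushed the orange cartridge right out onto the ledge (x of cartridge_orange in the frame of housing above 0.062 m and x of rod_tip in the frame of housing above 0.02 m and horizontal distance between rod_tip and cartridge_orange below 0.04 m and height (world z) of cartridge_orange below 0.035 m), for 0.1 s.
At the end, for the whole second after the job is handed in: The orange cartridge stands flat (within 9 degrees) on the tray's floor, the tray level; the rod lies flat on the bench, tip and handle centre over 60 mm from the carousel's axis; green and violet cartridges within 6 mm of their seats; all at rest (x of cartridge_orange in the frame of tray between -0.036 and 0.036 m and y of cartridge_orange in the frame of tray between -0.046 and 0.046 m and height (world z) of cartridge_orange below 0.018 m and angle between cartridge_orange's own z axis and vertical below 0.15 rad and angle between tray's own z axis and vertical below 0.05 rad and linear speed of each of cart_orange, rod below 0.02 m/s and height (world z) of rod_handle below 0.013 m and height (world z) of rod_tip below 0.016 m and horizontal distance between each of rod_tip, rod_handle and housing above 0.06 m and distance between cartridge_green and seat_green below 0.006 m and distance between cartridge_violet and seat_violet below 0.006 m); the robot touches nothing.
It fails at once if The brown dropper bottle is tipped or moved more than 30 mm (distance of dropper from where it was at the start of the episode above 0.03 m or angle between dropper's own z axis and vertical above 0.5 rad).
It fails at once if The clear vial with the black cap is tipped or moved more than 30 mm (distance of vial from where it was at the start of the episode above 0.03 m or angle between vial's own z axis and vertical above 0.5 rad).
It fails at once if The vial with violet contents is tipped or moved more than 30 mm (distance of vial_purple from where it was at the start of the episode above 0.03 m or angle between vial_purple's own z axis and vertical above 0.5 rad).
It fails at once if The orange cartridge is dropped from more than about 4 cm or flung (faster than 0.9 m/s while not held) (linear speed of cart_orange above 0.9 m/s and contact force between the fingers and cart_orange below 0.3 N).
It also fails if it takes over 62 s, if anything falls off the work surface, if the arm or the gripper's body presses on something with over 40 N, if the wrist force passes 120 N, or if a joint passes its speed limit or range.

## Working session

There is one attempt and no reset: what is moved stays moved. The work goes in short steps, Python scripts to look and compute and a tool call to move; the robot and the scene stay as the last step left them, time stands still between calls to the robot, and variables do not carry over. Pictures are saved under pics/ and viewed, at most 10 in all, crops included, and the job is handed in when it is done.

Besides the shell and the picture viewer there is one more tool, called after "Emit:" in YAML: its name, and indented under it one key for each argument. step_arm: Moves the arm, as the interface text tells. Its arguments: {"type":"object","properties":{"deltas":{"type":"array","items":{"type":"array"}}},"required":["deltas"]}

```bash
ls; mkdir -p pics; cat > h.py <<'E'
from workcell import *
import numpy as np, cv2
from scipy.spatial.transform import Rotation as R
def snap(n,f,crop=None,s=1):
    d=get_image(n); p=d["pixels"][:,:,::-1]
    np.savez("pics/"+f+".npz",**{k:np.array(v) for k,v in d.items()})
    save(p,f,crop,s)
def save(p,f,crop=None,s=1):
    if crop: x0,y0,x1,y1=crop; p=p[y0:y1,x0:x1]
    cv2.imwrite("pics/"+f+".png",cv2.resize(p,None,fx=s,fy=s,interpolation=cv2.INTER_CUBIC))
def crop(src,f,c,s): save(np.load("pics/"+src+".npz")["pixels"][:,:,::-1],f,c,s)
def w(src,uv,z):
    d=np.load("pics/"+src+".npz"); K=np.array([[d["fx"],0,d["cx"]],[0,d["fy"],d["cy"]],[0,0,1]],float)
    q=cv2.undistortPoints(np.array([[uv]],float),K,d["dist_coeffs"].astype(float))[0,0]
    T=d["T"]; r=T[:3,:3]@np.array([q[0],q[1],1]); o=T[:3,3]
    return (o+r*(z-o[2])/r[2]).round(1)
def proj(src,P):
    d=np.load("pics/"+src+".npz"); K=np.array([[d["fx"],0,d["cx"]],[0,d["fy"],d["cy"]],[0,0,1]],float)
    T=np.linalg.inv(d["T"]); r=cv2.Rodrigues(T[:3,:3])[0]
    return cv2.projectPoints(np.array([P],float),r,T[:3,3],K,d["dist_coeffs"].astype(float))[0][0,0].round(1)
def delta(pos,rotv=None,n=None):
    """row entries to get from now to world pos (and rotvec)"""
    o=get_obs(); A=R.from_rotvec(o["orientation"]); 
    d=A.inv().apply(np.array(pos)-o["ee_pos"])/300
    t=np.zeros(3) if rotv is None else (A.inv()*R.from_rotvec(rotv)).as_rotvec()/1.5
    print(d.round(4),t.round(4))
E
python3 - <<'E'
from h import *
snap("top","top0"); snap("side","side0")
o=get_obs(); print(o["t"],o["ee_pos"],o["orientation"],o["width"]); print(R.from_rotvec(o["orientation"]).as_matrix().round(3))
for n in("top0","side0"):print(np.load(f"pics/{n}.npz")["T"].round(2))
E
```

```text
pics
0.1 [234.4245023  578.83950907 221.99977296] [-6.00699146e-01 -3.08336124e+00  2.11239128e-03] 87.46813938769357
[[-0.927  0.375 -0.001]
 [ 0.375  0.927 -0.001]
 [-0.    -0.001 -1.   ]]
[[-2.00000e-02 -9.90000e-01  1.50000e-01  3.64760e+02]
 [-1.00000e+00  1.00000e-02 -1.00000e-02  5.20400e+01]
 [ 0.00000e+00 -1.50000e-01 -9.90000e-01  1.30645e+03]
 [ 0.00000e+00  0.00000e+00  0.00000e+00  1.00000e+00]]
[[ 9.4000e-01 -2.1000e-01  2.7000e-01  2.9507e+02]
 [-3.4000e-01 -6.2000e-01  7.1000e-01 -6.4273e+02]
 [ 2.0000e-02 -7.5000e-01 -6.6000e-01  7.0462e+02]
 [ 0.0000e+00  0.0000e+00  0.0000e+00  1.0000e+00]]
```

View pics/top0.png

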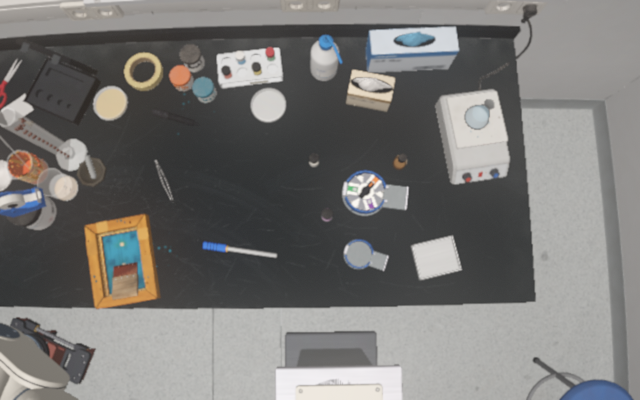

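View pics/side0.png

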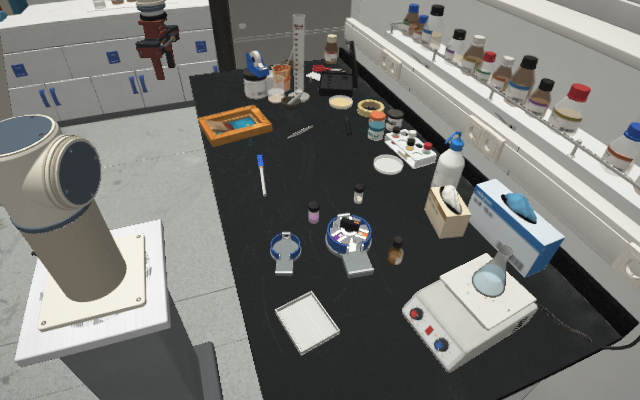

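The top view shows the large housing at (365,192) with its ledge to the right. The rod runs from (203,245) to (277,256), the tray is at (436,257), the bottle at (401,160), and the vials at (314,160) and (327,214). I'll enlarge crops to read these more closely.

```bash
python3 - <<'E'
from h import *
a=np.load("pics/top0.npz")["pixels"][:,:,::-1]
A=cv2.resize(a[145:220,300:420],None,fx=6,fy=6,interpolation=cv2.INTER_CUBIC)[:, :720]
B=cv2.resize(a[235:265,195:285],None,fx=8,fy=8,interpolation=cv2.INTER_CUBIC)[:140*2]
cv2.imwrite("pics/A.png",A)
C=cv2.resize(a[230:282,405:467],None,fx=5,fy=5,interpolation=cv2.INTER_CUBIC)
im=np.zeros((240+260,720,3),np.uint8); im[:240]=B; im[240:500,:310]=C
cv2.imwrite("pics/B.png",im)
E
```

```text
(no output)
```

View pics/A.png

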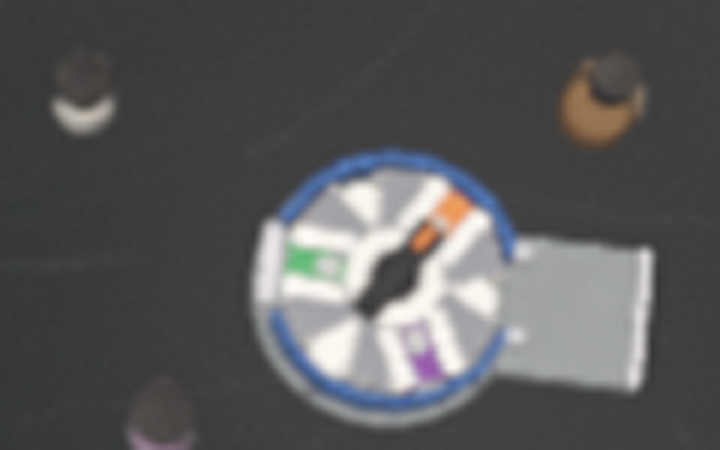

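View pics/B.png

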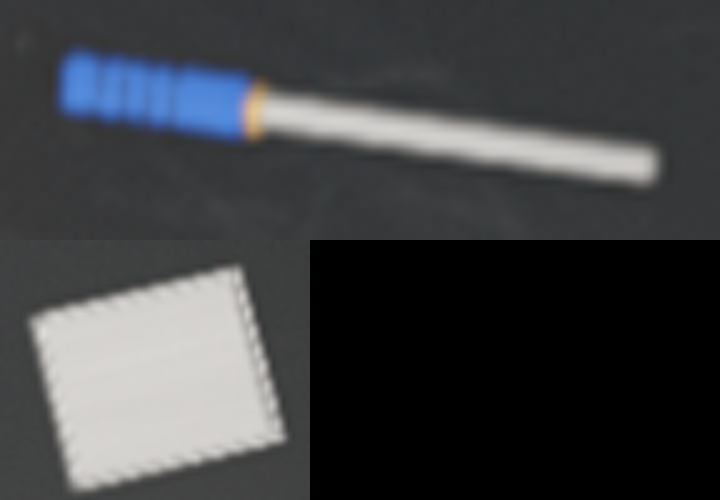

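```bash
python3 - <<'E'
from h import *
a=lambda u,v:(300+u/6-.42,145+v/6-.42)
b=lambda u,v:(195+u/8-.44,235+v/8-.44)
c=lambda u,v:(405+u/5-.4,230+(v-240)/5-.4)
C=w("top0",a(394,282),43); L=(w("top0",a(651,250),21)+w("top0",a(636,390),21))/2
print("C",C,"lip",L,"dist",np.linalg.norm((L-C)[:2]),"dir",np.arctan2(*(L-C)[1::-1]))
e=w("top0",a(651,250),21)-w("top0",a(636,390),21); print("lip len",np.linalg.norm(e),"dir perp",np.arctan2(-e[0],e[1]), np.arctan2(e[0],-e[1]))
k0=w("top0",a(364,308),73);k1=w("top0",a(440,225),73);print("knob",(k0+k1)/2,np.linalg.norm(k1-k0),np.arctan2(*(k1-k0)[1::-1]))
h0=w("top0",b(62,83),9);h1=w("top0",b(250,106),9);t=w("top0",b(657,166),9);print("rod",h0,h1,t,np.linalg.norm(h1-h0),np.linalg.norm(t-h1),np.arctan2(*(t-h0)[1::-1]))
for p in[(32,317),(238,266),(286,438),(75,492)]:print("tray",w("top0",c(*p),14))
print("vial",w("top0",a(84,75),56),"purple",w("top0",a(160,405),57),"bottle",w("top0",a(615,78),76))
E
```

```text
C [589.9 -74.2  43. ] lip [ 575.85 -183.45   21.  ] dist 110.149738991974 dir -1.6986984040386954
lip len 61.576131739497875 dir perp -1.7191241609166612 1.422468492673132
knob [591.05 -74.75  73.  ] 47.25187826954612 -0.7584585745641746
rod [463.2 344.5   9. ] [455.2 283.5   9. ] [434.4 153.    9. ] 61.5223536610881 132.14722849912516 -1.7200692791859928
tray [ 454.7 -190.5   14. ]
tray [ 478.9 -298.9   14. ]
tray [ 390.1 -319.6   14. ]
tray [ 365.4 -209.2   14. ]
vial [678.1  55.2  56. ] purple [537.2  25.7  57. ] bottle [ 669.  -165.9   76. ]
```

Emit:
step_arm:
  deltas:
    - [[-0.96, -0.787, 0], [0, 0, 0], 0]
    - [[-0.96, -0.787, 0], [0, 0, 0], 0]
    - [[-0.96, -0.787, 0], [0, 0, 0], 0]
    - [[-0.96, -0.787, 0], [0, 0, 0], 0]
    - [[-0.96, -0.787, 0], [0, 0, 0], 0]
    - [[-0.96, -0.787, 0], [0, 0, 0], 0]
    - [[-0.96, -0.787, 0], [0, 0, 0], 0]
    - [[-0.96, -0.787, 0], [0, 0, 0], 0]
    - [[-0.96, -0.787, 0], [0, 0, 0], 0]
    - [[-0.96, -0.787, 0], [0, 0, 0], 0]
    - [[-0.96, -0.787, 0], [0, 0, 0], 0]
    - [[-0.96, -0.787, 0], [0, 0, 0], 0]

```text
t: 1.1
ee_pos: [412.8, 252.4, 222.5]
orientation: [-0.602, -3.083, -0.0]
ft_force: [0.3, 0.3, 0.4]
width: 43.8
grasp_force: 0.0
```

```bash
cat >> h.py <<'E'
def down(yaw):  # rotvec, tool z down, tool y at yaw
    y=np.array([np.cos(yaw),np.sin(yaw),0]);z=np.array([0,0,-1.]);return R.from_matrix(np.c_[np.cross(y,z),y,z]).as_rotvec()
E
python3 - <<'E'
from h import *
o=get_obs();print(o["t"],o["ee_pos"],o["width"]); delta([590.5,-74.5,150],down(.813))
E
```

```text
1.1 [412.79644514 252.38903905 222.54097599] 43.8035694692274
[-0.959  -0.7866  0.2414] [-1.000e-04 -3.000e-04  2.479e-01]
```

Emit:
step_arm:
  deltas:
    - [[-0.96, -0.787, 0.24], [0, 0, 0.248], 0]
    - [[-0.96, -0.787, 0.24], [0, 0, 0.248], 0]
    - [[-0.96, -0.787, 0.24], [0, 0, 0.248], 0]
    - [[-0.96, -0.787, 0.24], [0, 0, 0.248], 0]
    - [[-0.96, -0.787, 0.24], [0, 0, 0.248], 0]
    - [[-0.96, -0.787, 0.24], [0, 0, 0.248], 0]
    - [[-0.96, -0.787, 0.24], [0, 0, 0.248], 0]
    - [[-0.96, -0.787, 0.24], [0, 0, 0.248], 0]
    - [[-0.96, -0.787, 0.24], [0, 0, 0.248], 0]
    - [[-0.96, -0.787, 0.24], [0, 0, 0.248], 0]
    - [[-0.96, -0.787, 0.24], [0, 0, 0.248], 0]
    - [[-0.96, -0.787, 0.24], [0, 0, 0.248], 0]

```text
t: 2.1
ee_pos: [590.7, -72.9, 150.2]
orientation: [-1.158, -2.918, -0.0]
ft_force: [-0.1, 0.7, -0.3]
width: 44.1
grasp_force: 0.0
```

```bash
python3 - <<'E'
from h import *
snap("wrist","w1"); print(np.load("pics/w1.npz")["T"].round(2)); print(proj("w1",[590.5,-74.5,73]))
delta([590.5,-74.5,53],down(.813))
E
```

```text
[[ 6.9000e-01  7.0000e-01  1.8000e-01  5.4109e+02]
 [ 7.3000e-01 -6.6000e-01 -1.7000e-01 -2.6350e+01]
 [ 0.0000e+00  2.5000e-01 -9.7000e-01  3.1315e+02]
 [ 0.0000e+00  0.0000e+00  0.0000e+00  1.0000e+00]]
[316.2 204.9]
[-0.0049 -0.005   0.3249] [-0.0003 -0.0008  0.0019]
```

View pics/w1.png

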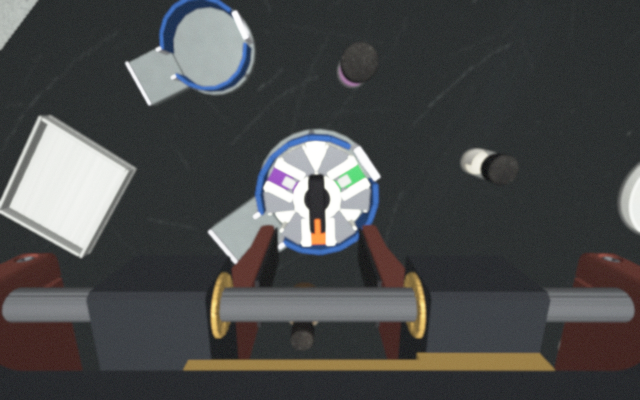

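The wrist view shows the knob bar upright at about (317,204), where I predicted it (316,205). The orange mark is at (318,228), the ledge lip runs (208,232)–(236,263), and the plate is at (357,148)–(380,178).

```bash
python3 - <<'E'
from h import *
W=lambda u,v,z:w("w1",(u,v),z)
l0,l1=W(208,232,21),W(236,264,21); m=(l0+l1)/2; e=l1-l0
print(m,np.linalg.norm(e),np.arctan2(e[1],e[0])-np.pi/2)
p0,p1=W(358,147,43),W(381,177,43);print(p0,p1,(p0+p1)/2,np.arctan2(*(p1-p0)[1::-1]))
C=np.array([590.5,-74.5,0])
for q in(m,(p0+p1)/2):print(np.linalg.norm((q-C)[:2]),np.arctan2(*(q-C)[1::-1]))
print(W(317,176,73),W(318.5,233,73), W(319,195,43))
print("vial",W(503,167,56),"purple",W(360,60,57))
T=[W(43,117,14),W(134,170,14),W(80,256,14),W(2,212,14)];print(T,sum(T)/4)
E
```

```text
[ 569.55 -183.9    21.  ] 42.6184232462911 -1.6931140715407955
[583.8 -19.7  43. ] [616.9 -22.3  43. ] [600.35 -21.    43.  ] -0.07838889147746025
111.38789207090689 -1.7600047291419405
54.399195766114026 1.388723166063754
[574.  -58.1  73. ] [608.9 -89.4  73. ] [591.7 -72.5  43. ]
vial [675.5  55.6  56. ] purple [534.   24.1  57. ]
[array([ 370.6, -210.6,   14. ]), array([ 458.1, -189.1,   14. ]), array([ 476.1, -299.8,   14. ]), array([ 395.5, -316.6,   14. ])] [ 425.075 -254.025   14.   ]
```

Emit:
step_arm:
  deltas:
    - [[-0.002, -0.005, 0.1], [0, 0, 0], 0]
    - [[-0.002, -0.005, 0.2], [0, 0, 0], 0]
    - [[-0.002, -0.005, 0.29], [0, 0, 0], 0]
    - [[-0.002, -0.005, 0.324], [0, 0, 0], 0]
    - [[-0.002, -0.005, 0.324], [0, 0, 0], 0]
    - [[-0.002, -0.005, 0.324], [0, 0, 0], -1]
    - [[-0.002, -0.005, 0.324], [0, 0, 0], -1]
    - [[-0.002, -0.005, 0.324], [0, 0, 0], -1]
    - [[-0.002, -0.005, 0.324], [0, 0, 0], -1]
    - [[-0.002, -0.005, 0.324], [0, 0, 0], -1]

```text
t: 2.98
ee_pos: [592.0, -75.9, 54.8]
orientation: [1.16, 2.916, 0.002]
ft_force: [9.8, 12.8, -2.7]
width: 14.0
grasp_force: 7.5
```

```bash
python3 - <<'E'
from h import *
o=get_obs();print(o["t"],o["ee_pos"],o["ft_force"],o["moment"],o["width"],o["grasp_force"])
E
```

```text
2.9833 [592.025884   -75.87481273  54.81469872] [ 9.76482298 12.76965308 -2.69118349] [ 2.13357737 -1.52037826  0.13876697] 14.019610299200107 7.518415410158923
```

Emit:
step_arm:
  deltas:
    - [[0, 0, 0], [0, 0, 0.03], -1]
    - [[0, 0, 0], [0, 0, 0.08], -1]
    - [[0, 0, 0], [0, 0, 0.14], -1]

```text
t: 3.23
ee_pos: [591.9, -75.9, 54.8]
orientation: [1.464, 2.777, 0.002]
ft_force: [1.3, 3.2, 5.2]
width: 13.6
grasp_force: 30.0
```

Emit:
step_arm:
  deltas:
    - [[0, 0, 0], [0, 0, 0.06], -1]
    - [[0, 0, 0], [0, 0, 0.12], -1]
    - [[0, 0, 0], [0, 0, 0.18], -1]
    - [[0, 0, 0], [0, 0, 0.24], -1]
    - [[0, 0, 0], [0, 0, 0.3], -1]
    - [[0, 0, 0], [0, 0, 0.36], -1]
    - [[0, 0, 0], [0, 0, 0.42], -1]
    - [[0, 0, 0], [0, 0, 0.47], -1]
    - [[0, 0, 0], [0, 0, 0.495], -1]
    - [[0, 0, 0], [0, 0, 0.495], -1]
    - [[0, 0, 0], [0, 0, 0.495], -1]

```text
t: 4.15
ee_pos: [591.2, -76.0, 54.7]
orientation: [2.37, 2.061, 0.002]
ft_force: [-1.6, 1.0, 6.5]
width: 14.0
grasp_force: 30.0
```

```bash
python3 - <<'E'
from h import *
o=get_obs();print(o["ee_pos"],o["ft_force"],o["moment"]);M=R.from_rotvec(o["orientation"]).as_matrix();print("y yaw",np.arctan2(M[1,1],M[0,1]))
E
```

```text
[591.23794913 -76.01131192  54.72797828] [-1.64020571  1.0422134   6.53581088] [ 0.1830384   0.29097559 -0.12507197]
y yaw -0.13922660057593678
```

Emit:
step_arm:
  deltas:
    - [[0, 0, 0], [0, 0, 0], 0]
    - [[0, 0, 0], [0, 0, 0], 0]
    - [[0, 0, 0], [0, 0, 0], 0]
    - [[0, 0, -0.1], [0, 0, 0], 0]
    - [[0, 0, -0.25], [0, 0, 0], 0]
    - [[0, 0, -0.4], [0, 0, 0], 0]
    - [[0, 0, -0.5], [0, 0, 0], 0]
    - [[0, 0, -0.5], [0, 0, 0], 0]

```text
t: 4.82
ee_pos: [594.9, -76.8, 211.2]
orientation: [2.363, 2.056, 0.013]
ft_force: [1.6, 0.6, -0.1]
width: 43.9
grasp_force: 0.0
```

```bash
python3 - <<'E'
from h import *
snap("wrist","w2",(120,90,520,330),2)
E
```

```text
(no output)
```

View pics/w2.png

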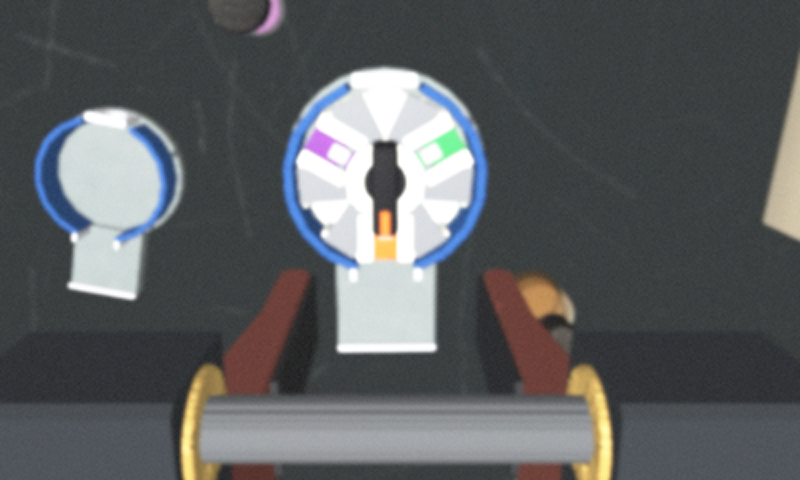

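The orange pocket now faces the port squarely. The lip runs (337,348)–(436,347), the plate (352,80)–(418,80), and the knob bar is vertical at crop x 385.

```bash
python3 - <<'E'
from h import *
W=lambda u,v,z:w("w2",(120+u/2-.25,90+v/2-.25),z)
ang=lambda a,b:np.arctan2(*(b-a)[1::-1])
l0,l1=W(337,348,21),W(436,347,21);p0,p1=W(352,80,43),W(418,80,43)
L=(l0+l1)/2;P=(p0+p1)/2;print(L,P,np.linalg.norm(L-P),"axis",ang(P,L),"lip",np.linalg.norm(l1-l0),ang(l0,l1)-np.pi/2,"plate",ang(p0,p1)-np.pi/2)
f0,f1=W(353,274,43),W(418,272,43);print("posts",(f0+f1)/2,ang(P,(f0+f1)/2))
print("fence",W(385,170,43),"knob",W(385,141,73),W(385,236,73),"purple",W(238,10,57))
delta([460.5,307,120],down(-0.149))
E
```

```text
[ 577.25 -183.15   21.  ] [599.45 -23.75  43.  ] 162.4352178562272 axis -1.7091784573858224 lip 60.445181776548665 -1.7052063898039957 plate -1.710185025455793
posts [ 584.75 -127.45   43.  ] -1.7116131765802087
fence [592.7 -70.   43. ] knob [595.7 -50.6  73. ] [588.9 -97.4  73. ] purple [534.9  18.9  57. ]
[ 1.2052 -0.6174  0.2877] [0.0056 0.     0.0069]
```

Emit:
step_arm:
  deltas:
    - [[1.0, -0.52, 0.1], [0, 0, 0.007], 0]
    - [[1.0, -0.52, 0.1], [0, 0, 0.007], 0]
    - [[1.0, -0.52, 0.1], [0, 0, 0.007], 0]
    - [[1.0, -0.52, 0.1], [0, 0, 0.007], 0]
    - [[1.0, -0.52, 0.1], [0, 0, 0.007], 0]
    - [[1.0, -0.52, 0.1], [0, 0, 0.007], 0]
    - [[1.0, -0.52, 0.1], [0, 0, 0.007], 0]
    - [[1.0, -0.52, 0.1], [0, 0, 0.007], 0]
    - [[1.0, -0.52, 0.1], [0, 0, 0.007], 0]
    - [[1.0, -0.52, 0.1], [0, 0, 0.007], 0]
    - [[1.0, -0.52, 0.1], [0, 0, 0.007], 0]

```text
t: 5.78
ee_pos: [476.9, 242.1, 172.4]
orientation: [-2.379, -2.052, 0.003]
ft_force: [0.7, 0.5, 0.0]
width: 44.0
grasp_force: 0.0
```

```bash
python3 - <<'E'
from h import *
delta([457.5,306,100],down(-0.149))
snap("wrist","w3",(120,0,520,250),2); print(proj("w3",[457.5,306,18]),proj("w3",[434.4,153,5]))
E
```

```text
[ 0.2014 -0.0948  0.2412] [-0.001  0.001  0.001]
[288.1 122.8] [292.1 261.7]
```

View pics/w3.png

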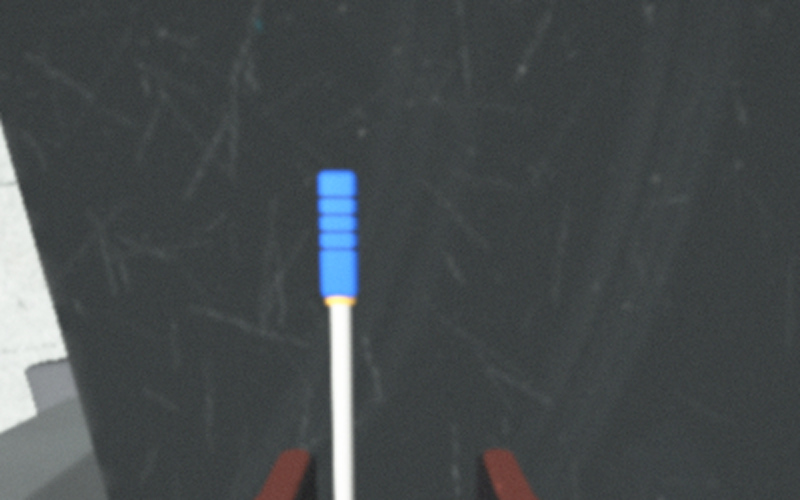

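The handle spans crop (337,172)–(339,297), and the rod continues to (343,500).

```bash
python3 - <<'E'
from h import *
W=lambda u,v,z:w("w3",(120+u/2-.25,v/2-.25),z)
a,b=W(337,174,18),W(339,298,18);r=W(343,495,14);s=W(340.5,310,14)
print(a,b,(a+b)/2,np.linalg.norm(b-a),np.arctan2(*(b-a)[1::-1]),np.arctan2(*(r-s)[1::-1]))
E
```

```text
[463.4 338.8  18. ] [454.4 281.   18. ] [458.9 309.9  18. ] 58.49649562153276 -1.7252652528700374 -1.7273469033101227
```

Emit:
step_arm:
  deltas:
    - [[0.1, -0.05, 0.1], [0, 0, 0.003], 0]
    - [[0.195, -0.092, 0.2], [0, 0, 0.003], 0]
    - [[0.195, -0.092, 0.3], [0, 0, 0.003], 0]
    - [[0.195, -0.092, 0.4], [0, 0, 0.003], 0]
    - [[0.195, -0.092, 0.48], [0, 0, 0.003], 0]
    - [[0.195, -0.092, 0.53], [0, 0, 0.003], 0]
    - [[0.195, -0.092, 0.56], [0, 0, 0.003], 0]
    - [[0.195, -0.092, 0.563], [0, 0, 0.003], 0]
    - [[0.195, -0.092, 0.563], [0, 0, 0.003], 0]
    - [[0.195, -0.092, 0.563], [0, 0, 0.003], -1]
    - [[0.195, -0.092, 0.563], [0, 0, 0.003], -1]
    - [[0.195, -0.092, 0.563], [0, 0, 0.003], -1]
    - [[0.195, -0.092, 0.563], [0, 0, 0.003], -1]
    - [[0.195, -0.092, 0.563], [0, 0, 0.003], -1]
    - [[0.195, -0.092, 0.563], [0, 0, 0.003], -1]

```text
t: 7.08
ee_pos: [459.1, 304.7, 5.3]
orientation: [2.385, 2.045, 0.001]
ft_force: [-1.1, -1.3, 6.6]
width: 17.8
grasp_force: 30.0
```

```bash
cat >> h.py <<'E'
d=np.array([np.cos(-1.71),np.sin(-1.71),0]); C=np.array([591.7,-75.7,0])
def hz(x,z): return C+d*x+[0,0,z]   # point on the housing's axis
E
python3 - <<'E'
from h import *
o=get_obs();print(o["ee_pos"],o["ft_force"],o["width"],o["grasp_force"])
E
```

```text
[459.09078027 304.74263448   5.31175855] [-1.09411787 -1.32272204  6.59368245] 17.80469626195444 30.001355409622192
```

```bash
python3 - <<'E'
from h import *
print(hz(-238,24.3)); delta(hz(-238,114),down(-1.71+np.pi/2))
E
```

```text
[624.72357932 159.99777939  24.3       ]
[-0.3924  0.6195 -0.3621] [ 0.0004 -0.0003 -0.0094]
```

Emit:
step_arm:
  deltas:
    - [[0, 0, -0.05], [0, 0, 0], -1]
    - [[0, 0, -0.13], [0, 0, 0], -1]
    - [[0, 0, -0.22], [0, 0, 0], -1]
    - [[0, 0, -0.31], [0, 0, 0], -1]
    - [[0, 0, -0.36], [0, 0, 0], -1]
    - [[0, 0, -0.36], [0, 0, 0], -1]

```text
t: 7.58
ee_pos: [460.7, 305.8, 115.9]
orientation: [2.384, 2.044, 0.01]
ft_force: [0.4, 0.4, -1.2]
width: 17.8
grasp_force: 30.0
```

Emit:
step_arm:
  deltas:
    - [[-0.05, 0.08, 0], [0, 0, -0.009], -1]
    - [[-0.11, 0.18, 0], [0, 0, -0.009], -1]
    - [[-0.17, 0.28, 0], [0, 0, -0.009], -1]
    - [[-0.23, 0.38, 0], [0, 0, -0.009], -1]
    - [[-0.29, 0.48, 0], [0, 0, -0.009], -1]
    - [[-0.35, 0.56, 0], [0, 0, -0.009], -1]
    - [[-0.393, 0.62, 0], [0, 0, -0.009], -1]
    - [[-0.393, 0.62, 0], [0, 0, -0.009], -1]
    - [[-0.393, 0.62, 0], [0, 0, -0.009], -1]
    - [[-0.393, 0.62, 0], [0, 0, -0.009], -1]

```text
t: 8.42
ee_pos: [623.4, 159.6, 111.1]
orientation: [-2.37, -2.06, 0.003]
ft_force: [-0.4, 0.6, -1.4]
width: 17.9
grasp_force: 30.0
```

```bash
python3 - <<'E'
from h import *
snap("side","s2"); snap("wrist","w4"); snap("top","t2")
a=np.load("pics/side0.npz") and None
s=np.load("pics/s2.npz")["pixels"][:,:,::-1][130:290,280:420]; t=np.load("pics/t2.npz")["pixels"][:,:,::-1][140:220,270:410]; v=np.load("pics/w4.npz")["pixels"][:,:,::-1]
im=np.zeros((560,800,3),np.uint8)
im[:480,:420]=cv2.resize(s,(420,480),interpolation=cv2.INTER_CUBIC)
im[:215,424:800]=cv2.resize(t,(376,215),interpolation=cv2.INTER_CUBIC); im[220:455,424:800]=cv2.resize(v,(376,235))
cv2.imwrite("pics/m1.png",im)
o=get_obs();print(o["ee_pos"]);p=o["ee_pos"]; ax=p+[0,0,3.7]
print("pred tip top",proj("t2",ax+153*d),"side",proj("s2",ax+153*d), "wrist",proj("w4",ax+153*d))
delta(hz(-238,24.3),down(-1.71+np.pi/2))
E
```

```text
[623.6067546  160.45093605 112.08950407]
pred tip top [333.2 181.6] side [341.3 184.1] wrist [317.2 460. ]
[-0.0009  0.0042  0.2926] [-0.0007  0.0002  0.0004]
```

View pics/m1.png

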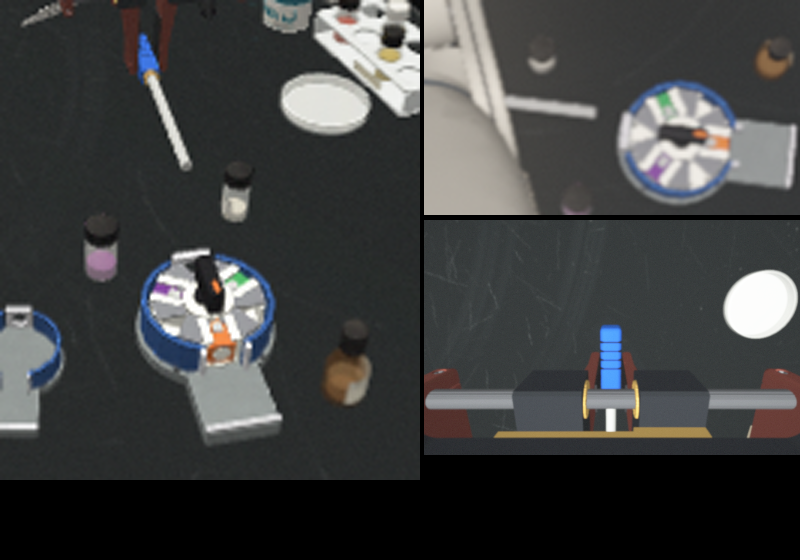

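The tip appears at top (333.3,181.7) and side (342,185), against predictions of (333.2,181.6) and (341.3,184.1). The rod is held straight, so I'll descend.

Emit:
step_arm:
  deltas:
    - [[-0.001, 0.004, 0.08], [0, 0, 0], -1]
    - [[-0.001, 0.004, 0.16], [0, 0, 0], -1]
    - [[-0.001, 0.004, 0.24], [0, 0, 0], -1]
    - [[-0.001, 0.004, 0.28], [0, 0, 0], -1]
    - [[-0.001, 0.004, 0.292], [0, 0, 0], -1]
    - [[-0.001, 0.004, 0.292], [0, 0, 0], -1]
    - [[-0.001, 0.004, 0.292], [0, 0, 0], -1]

```text
t: 9.15
ee_pos: [626.4, 159.6, 25.8]
orientation: [2.37, 2.061, 0.002]
ft_force: [0.6, 0.3, -0.7]
width: 17.5
grasp_force: 30.0
```

```bash
python3 - <<'E'
from h import *
o=get_obs();p=o["ee_pos"];print(p, o["ft_force"]);snap("side","s3",(270,140,430,280),5)
delta(hz(-238,24.3),down(-1.71+np.pi/2));delta(hz(-195,24.3),down(-1.71+np.pi/2))
print("pred tip",(proj("s3",p+[0,0,3.7]+153*d)-[270,140])*5,"hole",(proj("s3",hz(-57,28))-[270,140])*5)
E
```

```text
[626.37029268 159.57715991  25.84237767] [ 0.61933738  0.32144738 -0.65299082]
[ 0.0005 -0.007   0.0067] [ 0.0013 -0.0005 -0.0003]
[-0.1428 -0.0069  0.0066] [ 0.0013 -0.0005 -0.0003]
pred tip [352.  347.5] hole [362.  386.5]
```

View pics/s3.png

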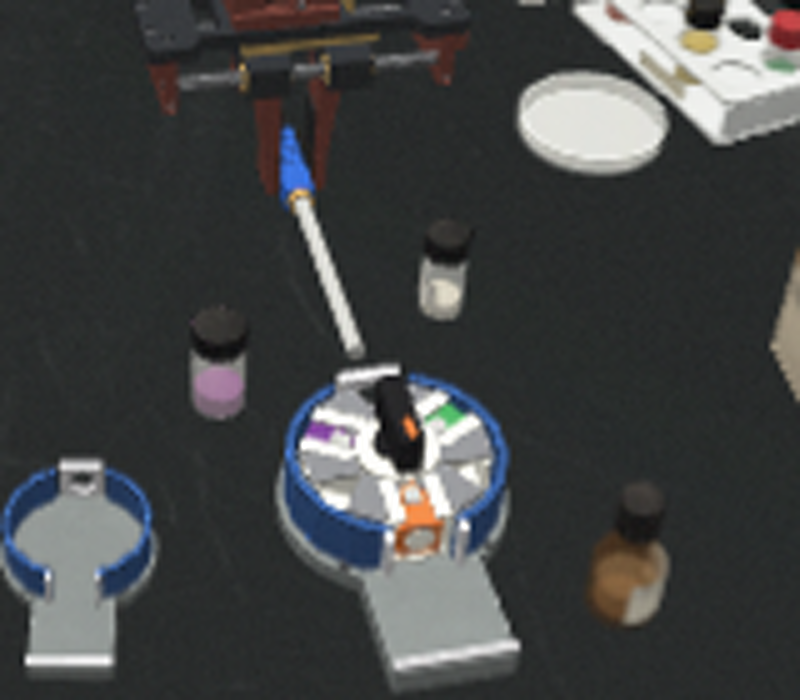

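Emit:
step_arm:
  deltas:
    - [[0, -0.005, 0.004], [0, 0, 0], -1]
    - [[-0.03, -0.005, 0.004], [0, 0, 0], -1]
    - [[-0.06, -0.005, 0.004], [0, 0, 0], -1]
    - [[-0.09, -0.005, 0.004], [0, 0, 0], -1]
    - [[-0.11, -0.005, 0.004], [0, 0, 0], -1]
    - [[-0.13, -0.005, 0.004], [0, 0, 0], -1]
    - [[-0.13, -0.005, 0.004], [0, 0, 0], -1]

```text
t: 9.78
ee_pos: [618.7, 119.1, 23.8]
orientation: [-2.373, -2.059, 0.001]
ft_force: [0.2, 0.4, -2.5]
width: 17.9
grasp_force: 30.0
```

```bash
python3 - <<'E'
from h import *
o=get_obs();p=o["ee_pos"];q=p-C;n=np.array([-d[1],d[0],0]);print("x",q@d+153,"y",q@n,"z",p[2]+3.7,o["ft_force"],o["moment"])
E
```

```text
x -43.669810246727224 y -0.30196945324546887 z 27.528883353000897 [ 0.19605416  0.38177049 -2.53233864] [-0.00390753  0.067972    0.03321517]
```

Emit:
step_arm:
  deltas:
    - [[-0.04, 0, 0], [0, 0, 0], -1]
    - [[-0.08, 0, 0], [0, 0, 0], -1]
    - [[-0.12, 0, 0], [0, 0, 0], -1]
    - [[-0.15, 0, 0], [0, 0, 0], -1]
    - [[-0.18, 0, 0], [0, 0, 0], -1]
    - [[-0.2, 0, 0], [0, 0, 0], -1]
    - [[-0.215, 0, 0], [0, 0, 0], -1]
    - [[-0.23, 0, 0], [0, 0, 0], -1]
    - [[-0.245, 0, 0], [0, 0, 0], -1]
    - [[-0.26, 0, 0], [0, 0, 0], -1]
    - [[-0.275, 0, 0], [0, 0, 0], -1]
    - [[-0.29, 0, 0], [0, 0, 0], -1]
    - [[-0.305, 0, 0], [0, 0, 0], -1]
    - [[-0.32, 0, 0], [0, 0, 0], -1]
    - [[-0.335, 0, 0], [0, 0, 0], -1]
    - [[-0.335, 0, 0], [0, 0, 0], -1]
    - [[-0.335, 0, 0], [0, 0, 0], -1]
    - [[-0.335, 0, 0], [0, 0, 0], -1]

```text
t: 11.28
ee_pos: [604.9, 21.1, 23.8]
orientation: [2.372, 2.06, 0.0]
ft_force: [-0.4, -0.1, -1.8]
width: 17.6
grasp_force: 30.0
```

```bash
python3 - <<'E'
from h import *
o=get_obs();p=o["ee_pos"];q=p-C;n=np.array([-d[1],d[0],0]);print("x",q@d+153,"y",q@n,"z",p[2]+3.7,o["ft_force"],o["moment"])
snap("side","s4",(270,140,430,280),5)
P=lambda x,z:((proj("s4",hz(x,z))-[270,140])*5).round()
print(P(57,28),P(71,38),P(85,38))
E
```

```text
x 55.306047965429855 y -0.32026333066361945 z 27.506897253407608 [-0.35457871 -0.10998057 -1.81391335] [-0.06538015  0.08593353  0.06076794]
[423. 554.] [433. 562.] [442. 586.]
```

View pics/s4.png

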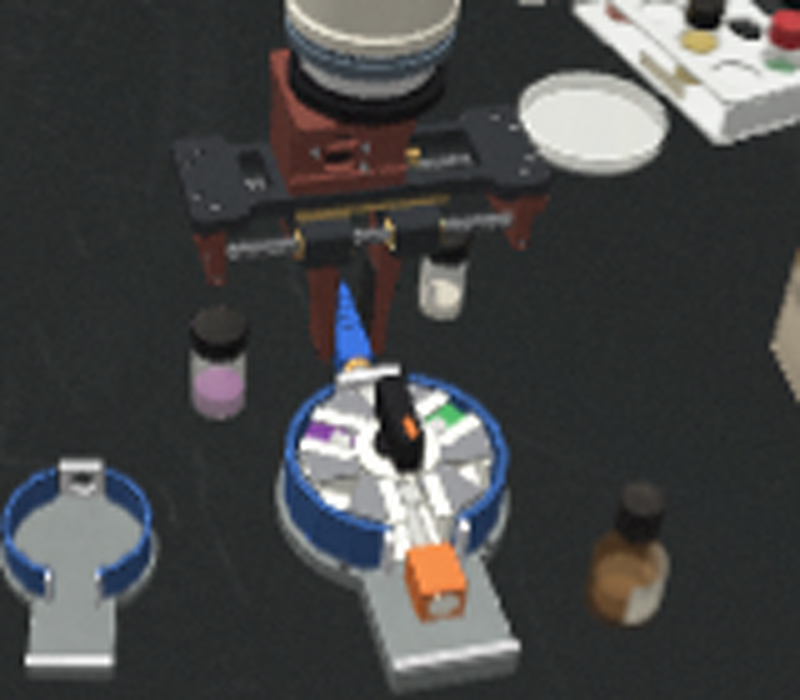

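The orange cartridge stands on the ledge with its top centre near (434,566), which puts it at x≈70 mm. The rod and bystanders look fine, so I'll retract the rod.

Emit:
step_arm:
  deltas:
    - [[0.03, 0, 0], [0, 0, 0], -1]
    - [[0.1, 0, 0], [0, 0, 0], -1]
    - [[0.18, 0, 0], [0, 0, 0], -1]
    - [[0.26, 0, 0], [0, 0, 0], -1]
    - [[0.34, 0, 0], [0, 0, 0], -1]
    - [[0.42, 0, 0], [0, 0, 0], -1]
    - [[0.47, 0, 0], [0, 0, 0], -1]
    - [[0.49, 0, 0], [0, 0, 0], -1]
    - [[0.49, 0, 0], [0, 0, 0], -1]
    - [[0.49, 0, -0.1], [0, 0, 0], -1]
    - [[0.49, 0, -0.2], [0, 0, 0], -1]
    - [[0.49, 0, -0.3], [0, 0, 0], -1]
    - [[0.49, 0, -0.3], [0, 0, 0], -1]
    - [[0.49, 0, -0.3], [0, 0, 0], -1]

```text
t: 12.5
ee_pos: [626.5, 165.8, 115.6]
orientation: [2.371, 2.058, 0.005]
ft_force: [-1.0, -0.9, -1.1]
width: 17.7
grasp_force: 30.0
```

```bash
python3 - <<'E'
from h import *
delta([459.5,305,5.8],down(-0.149))
E
```

```text
[ 0.3808 -0.6176  0.3643] [ 0.0021 -0.0007  0.0052]
```

Emit:
step_arm:
  deltas:
    - [[0.06, -0.1, 0], [0, 0, 0.005], -1]
    - [[0.12, -0.2, 0], [0, 0, 0.005], -1]
    - [[0.18, -0.3, 0], [0, 0, 0.005], -1]
    - [[0.24, -0.4, 0], [0, 0, 0.005], -1]
    - [[0.3, -0.5, 0], [0, 0, 0.005], -1]
    - [[0.36, -0.58, 0], [0, 0, 0.005], -1]
    - [[0.381, -0.618, 0.05], [0, 0, 0.005], -1]
    - [[0.381, -0.618, 0.15], [0, 0, 0.005], -1]
    - [[0.381, -0.618, 0.25], [0, 0, 0.005], -1]
    - [[0.381, -0.618, 0.31], [0, 0, 0.005], -1]
    - [[0.381, -0.618, 0.34], [0, 0, 0.005], -1]
    - [[0.381, -0.618, 0.355], [0, 0, 0.005], -1]
    - [[0.381, -0.618, 0.362], [0, 0, 0.005], -1]
    - [[0.381, -0.618, 0.366], [0, 0, 0.005], -1]
    - [[0.381, -0.618, 0.368], [0, 0, 0.005], -1]
    - [[0.381, -0.618, 0.368], [0, 0, 0.005], -1]

```text
t: 13.83
ee_pos: [455.7, 304.0, 5.1]
orientation: [-2.379, -2.051, 0.008]
ft_force: [-10.9, -6.4, 24.3]
width: 17.6
grasp_force: 30.0
```

Emit:
step_arm:
  deltas:
    - [[0, 0, -0.005], [0, 0, 0], -1]
    - [[0, 0, -0.005], [0, 0, 0], -0.5]
    - [[0, 0, -0.005], [0, 0, 0], 0]
    - [[0, 0, -0.005], [0, 0, 0], 0]
    - [[0, 0, -0.005], [0, 0, 0], 0]
    - [[0, 0, -0.1], [0, 0, 0], 0]
    - [[0, 0, -0.25], [0, 0, 0], 0]
    - [[0, 0, -0.4], [0, 0, 0], 0]
    - [[0, 0, -0.5], [0, 0, 0], 0]
    - [[0, 0, -0.5], [0, 0, 0], 0]

```text
t: 14.67
ee_pos: [461.6, 308.2, 160.2]
orientation: [2.378, 2.051, 0.018]
ft_force: [1.5, 1.0, 0.1]
width: 43.8
grasp_force: 0.0
```

```bash
python3 - <<'E'
from h import *
delta(hz(71,160),down(-1.71+np.pi/2))
E
```

```text
[-1.4387  0.6192 -0.0047] [ 0.0058 -0.005  -0.0055]
```

Emit:
step_arm:
  deltas:
    - [[-1.0, 0.43, 0], [0, 0, -0.005], 0]
    - [[-1.0, 0.43, 0], [0, 0, -0.005], 0]
    - [[-1.0, 0.43, 0], [0, 0, -0.005], 0]
    - [[-1.0, 0.43, 0], [0, 0, -0.005], 0]
    - [[-1.0, 0.43, 0], [0, 0, -0.005], 0]
    - [[-1.0, 0.43, 0], [0, 0, -0.005], 0]
    - [[-1.0, 0.43, 0], [0, 0, -0.005], 0]
    - [[-1.0, 0.43, 0], [0, 0, -0.005], 0]
    - [[-1.0, 0.43, 0], [0, 0, -0.005], 0]

```text
t: 15.42
ee_pos: [542.8, -15.1, 153.0]
orientation: [2.375, 2.054, 0.0]
ft_force: [0.5, -0.3, -0.3]
width: 44.2
grasp_force: 0.0
```

```bash
python3 - <<'E'
from h import *
delta(hz(71,160),down(-1.71+np.pi/2))
snap("wrist","w5"); snap("top","t5")
v=np.load("pics/w5.npz")["pixels"][:,:,::-1][100:300,200:440]; t=np.load("pics/t5.npz")["pixels"][:,:,::-1][230:270,190:300]
im=np.zeros((600,720,3),np.uint8); im[:400,:480]=cv2.resize(v,(480,400),interpolation=cv2.INTER_CUBIC); im[400:600,:550]=cv2.resize(t,(550,200)); cv2.imwrite("pics/m2.png",im)
print((proj("w5",hz(70,38))-[200,100])*2)
E
```

```text
[-0.413   0.1915 -0.0225] [ 0.001   0.0007 -0.0036]
[348.4 422.6]
```

View pics/m2.png

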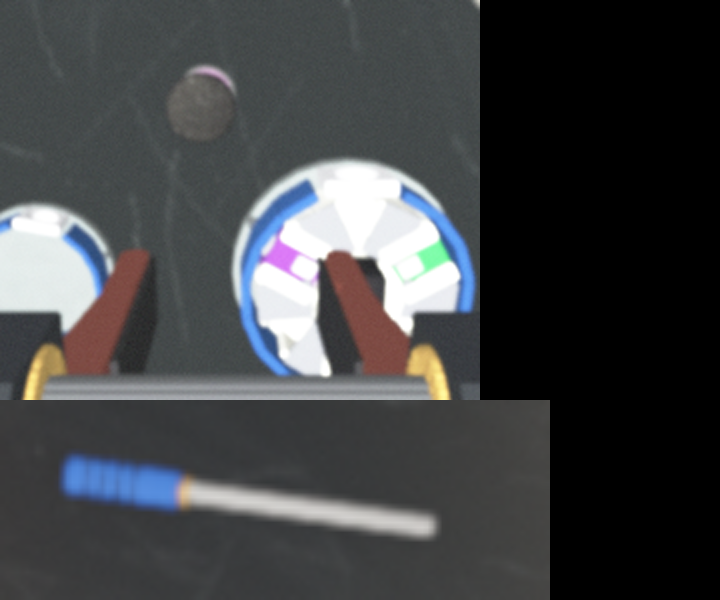

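The rod lies flat where it was picked up. I'm one picture over the viewing limit of 10, so from here I'll use numbers only. Next I'll check the cartridge's position with image code.

Emit:
step_arm:
  deltas:
    - [[-0.12, 0.06, 0], [0, 0, -0.003], 0]
    - [[-0.25, 0.12, 0], [0, 0, -0.003], 0]
    - [[-0.36, 0.17, 0], [0, 0, -0.003], 0]
    - [[-0.413, 0.191, -0.02], [0, 0, -0.003], 0]
    - [[-0.413, 0.191, -0.02], [0, 0, -0.003], 0]
    - [[-0.413, 0.191, -0.02], [0, 0, -0.003], 0]

```text
t: 16.02
ee_pos: [580.6, -139.7, 158.9]
orientation: [-2.367, -2.065, -0.0]
ft_force: [-0.2, 0.8, 0.3]
width: 44.1
grasp_force: 0.0
```

```bash
python3 - <<'E'
from h import *
n=np.array([-d[1],d[0],0])
snap("side","s6")
for f in("s4","s6"):
    im=np.load(f"pics/{f}.npz")["pixels"][:,:,::-1]; h=cv2.cvtColor(im,cv2.COLOR_BGR2HSV)
    m=cv2.inRange(h,(5,140,140),(18,255,255)); m[:248]=0; m[275:]=0; m[:,:340]=0; m[:,370:]=0
    k,_,st,c=cv2.connectedComponentsWithStats(m); i=1+np.argmax(st[1:,4]); print(f,st[i],c[i])
    # predicted mask bbox for cartridge at x
    for x in(66,69,72,75):
        q=np.array([proj(f,hz(x+a,z)+n*b) for a in(-14,14) for b in(-11,11) for z in(16.2,38.2)]); print(x,q.min(0),q.max(0))
delta(hz(70,20),down(-1.71+np.pi/2)); print(get_obs()["ee_pos"])
E
```

```text
s4 [351 249  12  14 102] [355.97058824 254.10784314]
66 [349.2 245.6] [362.4 262.3]
69 [349.5 246.6] [362.8 263.3]
72 [349.9 247.5] [363.1 264.3]
75 [350.2 248.5] [363.5 265.3]
s6 [351 249  12  14 102] [355.97058824 254.10784314]
66 [349.2 245.6] [362.4 262.3]
69 [349.5 246.6] [362.8 263.3]
72 [349.9 247.5] [363.1 264.3]
75 [350.2 248.5] [363.5 265.3]
[-0.0195  0.0096  0.4626] [-0.0009 -0.0004  0.0029]
[ 580.10809557 -138.94802981  158.77647089]
```

Emit:
step_arm:
  deltas:
    - [[-0.02, 0.011, 0.1], [0, 0, 0.001], 0]
    - [[-0.02, 0.011, 0.2], [0, 0, 0.001], 0]
    - [[-0.02, 0.011, 0.3], [0, 0, 0.001], 0]
    - [[-0.02, 0.011, 0.38], [0, 0, 0.001], 0]
    - [[-0.02, 0.011, 0.43], [0, 0, 0.001], 0]
    - [[-0.02, 0.011, 0.455], [0, 0, 0.001], 0]
    - [[-0.02, 0.011, 0.462], [0, 0, 0.001], 0]
    - [[-0.02, 0.011, 0.462], [0, 0, 0.001], 0]
    - [[-0.02, 0.011, 0.462], [0, 0, 0.001], -1]
    - [[-0.02, 0.011, 0.462], [0, 0, 0.001], -1]
    - [[-0.02, 0.011, 0.462], [0, 0, 0.001], -1]
    - [[-0.02, 0.011, 0.462], [0, 0, 0.001], -1]
    - [[-0.02, 0.011, 0.462], [0, 0, 0.001], -1]
    - [[-0.02, 0.011, 0.462], [0, 0, 0.001], -1]

```text
t: 17.23
ee_pos: [583.7, -147.1, 21.7]
orientation: [2.368, 2.063, 0.001]
ft_force: [-0.6, 2.1, 5.8]
width: 21.9
grasp_force: 30.0
```

Emit:
step_arm:
  deltas:
    - [[0, 0, -0.04], [0, 0, 0], -1]
    - [[0, 0, -0.1], [0, 0, 0], -1]
    - [[0, 0, -0.18], [0, 0, 0], -1]
    - [[0, 0, -0.25], [0, 0, 0], -1]
    - [[0, 0, -0.25], [0, 0, 0], -1]
    - [[0, 0, -0.25], [0, 0, 0], -1]

```text
t: 17.73
ee_pos: [584.1, -147.4, 97.5]
orientation: [2.366, 2.062, 0.003]
ft_force: [1.1, -0.1, -1.1]
width: 21.9
grasp_force: 30.0
```

```bash
python3 - <<'E'
from h import *
o=get_obs();print(o["ee_pos"],o["ft_force"],o["width"]);delta([422.5,-254.5,o["ee_pos"][2]]);delta([422.5,-254.5,9])
E
```

```text
[ 584.10725535 -147.36763609   97.4661601 ] [ 1.13065122 -0.1483757  -1.05678893] 21.86917820134618
[-0.4274 -0.4848 -0.0013] [0. 0. 0.]
[-0.4273 -0.4857  0.2936] [0. 0. 0.]
```

Emit:
step_arm:
  deltas:
    - [[-0.06, -0.07, 0], [0, 0, 0], -1]
    - [[-0.14, -0.16, 0], [0, 0, 0], -1]
    - [[-0.22, -0.25, 0], [0, 0, 0], -1]
    - [[-0.3, -0.34, 0], [0, 0, 0], -1]
    - [[-0.37, -0.42, 0], [0, 0, 0], -1]
    - [[-0.41, -0.47, 0], [0, 0, 0], -1]
    - [[-0.427, -0.485, 0], [0, 0, 0], -1]
    - [[-0.427, -0.485, 0.05], [0, 0, 0], -1]
    - [[-0.427, -0.485, 0.11], [0, 0, 0], -1]
    - [[-0.427, -0.485, 0.17], [0, 0, 0], -1]
    - [[-0.427, -0.485, 0.22], [0, 0, 0], -1]
    - [[-0.427, -0.485, 0.25], [0, 0, 0], -1]
    - [[-0.427, -0.485, 0.268], [0, 0, 0], -1]
    - [[-0.427, -0.485, 0.276], [0, 0, 0], -1]
    - [[-0.427, -0.485, 0.28], [0, 0, 0], -1]
    - [[-0.427, -0.485, 0.28], [0, 0, 0], -1]

```text
t: 19.07
ee_pos: [421.9, -254.1, 12.0]
orientation: [2.368, 2.064, 0.0]
ft_force: [0.0, -0.4, -0.2]
width: 21.6
grasp_force: 30.0
```

Now down in small steps until it makes contact.

Emit:
step_arm:
  deltas:
    - [[0, 0, 0.004], [0, 0, 0], -1]
    - [[0, 0, 0.007], [0, 0, 0], -1]
    - [[0, 0, 0.01], [0, 0, 0], -1]
    - [[0, 0, 0.01], [0, 0, 0], -1]

```text
t: 19.4
ee_pos: [421.7, -254.1, 9.0]
orientation: [2.368, 2.064, 0.0]
ft_force: [0.9, -0.6, -0.8]
width: 21.3
grasp_force: 30.0
```

Emit:
step_arm:
  deltas:
    - [[0, 0, 0.003], [0, 0, 0], -1]
    - [[0, 0, 0.005], [0, 0, 0], -1]
    - [[0, 0, 0.005], [0, 0, 0], -1]

```text
t: 19.65
ee_pos: [421.7, -254.1, 8.5]
orientation: [2.368, 2.064, 0.0]
ft_force: [-2.4, 2.9, 17.3]
width: 22.0
grasp_force: 30.0
```

Contact. I'll release and rise.

Emit:
step_arm:
  deltas:
    - [[0, 0, -0.003], [0, 0, 0], -1]
    - [[0, 0, -0.003], [0, 0, 0], -0.4]
    - [[0, 0, -0.003], [0, 0, 0], -0.1]
    - [[0, 0, -0.003], [0, 0, 0], -0.1]
    - [[0, 0, -0.003], [0, 0, 0], -0.1]
    - [[0, 0, -0.1], [0, 0, 0], -0.1]
    - [[0, 0, -0.25], [0, 0, 0], -0.1]
    - [[0, 0, -0.4], [0, 0, 0], -0.1]
    - [[0, 0, -0.6], [0, 0, 0], -0.1]
    - [[0, 0, -0.7], [0, 0, 0], -0.1]
    - [[0, 0, -0.7], [0, 0, 0], -0.1]
    - [[0, 0, -0.7], [0, 0, 0], -0.1]
    - [[0, 0, -0.7], [0, 0, 0], -0.1]

```text
t: 20.73
ee_pos: [421.7, -254.1, 217.7]
orientation: [2.367, 2.063, 0.001]
ft_force: [0.5, 0.1, -1.2]
width: 39.6
grasp_force: 0.0
```

```bash
python3 - <<'E'
from h import *
o=get_obs();print(o["ee_pos"],o["width"],o["ft_force"]); snap("side","s7"); n=np.array([-d[1],d[0],0])
im=np.load("pics/s7.npz")["pixels"][:,:,::-1]; h=cv2.cvtColor(im,cv2.COLOR_BGR2HSV)
m=cv2.inRange(h,(5,140,120),(18,255,255)); k,_,st,c=cv2.connectedComponentsWithStats(m)
print([(s,cc.round(1)) for s,cc in zip(st[1:],c[1:]) if s[4]>15 and 270<cc[0]<400 and cc[1]>220])
q=np.array([proj("s7",np.array([421.7,-254.1,0])+d*a+n*b+[0,0,z]) for a in(-14,14) for b in(-11,11) for z in(3,25)]); print(q.min(0),q.max(0))
# changes at vials/housing between start and now
a=cv2.absdiff(np.load("pics/side0.npz")["pixels"],np.load("pics/s7.npz")["pixels"]).max(2)
for nm,(x0,y0,x1,y1) in dict(vial=(350,180,368,208),purple=(305,198,322,226),bottle=(385,232,408,268),tray=(272,288,342,355)).items(): print(nm,(a[y0:y1,x0:x1]>40).sum())
E
```

```text
[ 421.6925217  -254.09813187  217.72841383] 39.599532639194464 [ 0.47332149  0.10117494 -1.19451633]
[(array([300, 310,  13,  17, 141], dtype=int32), array([306. , 316.9]))]
[299.  308.6] [312.2 328.2]
vial 106
purple 153
bottle 0
tray 212
```

```bash
python3 - <<'E'
from h import *
L=lambda f:np.load(f"pics/{f}.npz")["pixels"]
for f in("s4","s6","s7"):
  a=cv2.absdiff(L("side0"),L(f)).max(2)
  print(f,[int((a[y0:y1,x0:x1]>40).sum()) for x0,y0,x1,y1 in((350,180,368,208),(305,198,322,226),(385,232,408,268))])
print("gripper in side view", proj("s7",[421,-254,300]), proj("s7",[421,-254,230]))
E
```

```text
s4 [29, 0, 0]
s6 [69, 0, 0]
s7 [106, 153, 0]
gripper in side view [304.4 218.7] [304.6 248.9]
```

```bash
python3 - <<'E'
from h import *
snap("top","t8"); L=lambda f:np.load(f"pics/{f}.npz")["pixels"]
a=cv2.absdiff(L("top0"),L("t8")).max(2)
print([int((a[y-10:y+10,x-10:x+10]>40).sum()) for x,y in((314,160),(327,214),(401,160))])
if (a[150:170,304:324]>40).sum()<10: print(close_job())
E
```

```text
[0, 0, 0]
the job is handed in; nothing more can be done
None
```

The job is handed in with no verdict shown. By the camera images and readings, the orange cartridge stands in the tray, the rod lies flat where I picked it up and the bottle and vials have not moved; I viewed 11 pictures, one over the limit of 10.

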